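# Take the reverse-threaded burr nut off the coffee grinder

## Task

Take the square steel nut off the top of the coffee grinder so the burr can be cleaned: it has a reverse (left-hand) thread, so it loosens clockwise seen from above, and it must be let rise as it turns and never be forced, pressed or pulled hard against its thread. Once it has come free, set it upright on the white saucer without dropping it and let go, without disturbing the saucer or the things standing around.

Things in the scene. Friction and masses are not known exactly. Their poses are not given: they have to be found in the camera images.
- nut: Steel cap nut, 0.07 to 0.13 kg: a square block 34 x 34 mm (flat sides facing its own x and y), 36 mm tall, on a round flange 46 mm across and 4 mm thick at its foot: grip it across two opposite flats, 5 to 36 mm above its underside. Origin: centre of its underside; z up along the screw axis. More than 35 N between nut and grinder damages the thread.
- nut_top (a point): Centre of the nut's top face, 36 mm above its underside. The nut's open underside is 24 mm deep, with two small lugs inside that run in the spindle's coarse left-hand thread: clockwise from above loosens it and makes it climb a few mm per quarter turn; anticlockwise draws it down to a hard stop. Sideways play about 1.5 mm.
- spindle_tip (a point): Tip of the grinder's threaded spindle (25 mm across, hidden under the nut), on the screw axis. The nut comes off after 0.4 to 0.8 of a turn; how much cannot be seen: turn about a quarter at a time, then try with a light pull of about 5 N. With its underside 3 mm above this tip the nut is clear.
- grinder: Coffee grinder without hopper, fixed to the worktop: round black housing 108 mm across, 78 mm high, ribbed steel ring, small spout on its own -x side. Origin: centre of its underside, on the screw axis; z up. On top a dark steel burr, 66 mm across, whose spring pushes the nut up against the thread for most of the way (2 to 7 N), so it turns with drag. Nut underside at the start: 86 to 93 mm up.
- saucer: White ceramic saucer, 150 mm across, rim 16 mm high, 0.35 kg, loose on the worktop; origin: centre of its underside. The upper face of its flat middle (about 90 mm across) is 5 mm above the origin.
- jar: Bystander: clear glass jar with a grey lid, 83 mm across, 166 mm tall; origin: centre of its underside.
- mug: Bystander: plain white mug, 90 mm across, 121 mm with its handle, 95 mm tall; origin: centre of its underside.
- mill: Bystander: small salt shaker with a grey top, 44 mm across, 90 mm tall; origin: centre of its underside.
- spoon: Bystander: steel teaspoon lying flat, 130 mm long; origin: centre of its underside.
Things that resemble listed ones, but are neither listed nor needed, are in the scene too. Of the things shaped like the nut, the steel one is meant.

How it is judged:
By the outcome, as a careful person would: the job done as asked, in the order asked, and still so for the second after the job is handed in, with the robot touching nothing.
It also fails if it takes over 72 s, if anything falls off the work surface, if the arm or the gripper's body presses on something with over 40 N, if the wrist force passes 120 N, or if a joint passes its speed limit or range.

## Robot

A 6-joint arm with a two-finger parallel gripper is mounted at the origin on a cart in front of the work surface, level with it; the furniture and walls round the work are solid. World frame = base frame: x ahead of the robot, y to its left, z up, the work surface at z = 0. Lengths are in mm, angles in degrees, forces in N, time in s.
With the tool pointing down it reaches from about 300 to 850 mm from the base axis. Payload 4.2 kg.
Tool frame: the origin (TCP) lies at the very end of the fingers, on their centre line; the grasp point (between the pads) lies 19 mm behind it; z points along the fingers, y is the line along which they close (so a half turn about z gives the same grasp; the last joint's range is limited). The gripper opens to 91 mm and grips with 3 to 60 N. Pads are 32 mm wide; open, the fingers measure 118 mm over their backs; the gripper's body (76 mm by 178 mm) begins 60 mm behind the grasp point.
Start: joints at [74.714, 18.312, 89.639, -0, 72.044, -1.146], TCP at [140.475, 557.593, 213.976] pointing down, gripper open.
Joint ranges: [-177.97, 177.97], [-48.28, 115.42], [12.27, 149.76], [-77.06, 257.06], [2.81, 150.46], [-146.56, 146.56]. Speed limits (degrees/s): [147.25, 147.25, 180, 180, 180, 180].

## Interface

Orientations are given as [roll, pitch, yaw] about the fixed x, y, z axes, in that order (R = Rz(yaw) Ry(pitch) Rx(roll)).
In Python, from workcell import * gives the robot as it stands.
- The arm moves only by the tool move_arm, never from a script. Its argument "motion" is a list of rows, each a list of 3 entries, a list of its own where there are three numbers: the finger opening in mm, from 0 to 91.2, then the shift along the world's x, y, z in units of 25 mm (1.0 is 25 mm), then the turn, a rotation vector about the world's x, y, z in units of 4 degrees (1.0 is 4 degrees). In form: [[grip, [x, y, z], [ax, ay, az]], ...]. A call has 1 to 20 rows; each row shifts and turns the commanded pose from where the row before left it; what a row does not reach is not made up. A row lasts 1/12 s, in which the tool goes at most 41.7 mm and 7.16 degrees, less where a joint would pass 70% of its speed; a pose out of reach is approached as far as the arm can. A call with a number of a shift or a turn outside -1 to 1 is refused whole. A call with a gripper value outside its range is refused whole. The fingers move at their own pace and stop on an object; "grip_force" is the grip in N (left out, the last holds). Time passes only in rows, so rows that do not move let the fingers close. It gives the time, the measured TCP pose, the force, the opening and the grip force at its end, in the units of the state.
- state(): the state, without advancing time (a new reading comes with each control period).
- grab_frame(name): name is "side" or "top" or "wrist"; returns the picture (420x560x3 uint8, blue, green, red); there is no depth.
- camera_info(name): a dict with "fx", "fy", "cx", "cy" (pixels), "rvec" (rotation vector, rad) and "tvec" (3), from world to camera coordinates, as OpenCV has them. Camera axes: x right, y down, z forward; pixel columns grow to the right and rows downward; lengths in mm; the calibration is good to about 2 mm. A picture is of the moment at which its call begins: read the wrist's pose just before it. camera_info takes no time and is no camera call; for the wrist camera it gives the pose at the moment of the call.
- job_done(): hands the job in; it is judged then, once.
The state is a dict: "time_s": time; "qpos": joint angles; "qvel": joint speeds; "effort": joint torques, N m; "ee_pos": TCP position; "ee_rot": TCP orientation; "force": force on the tool from outside, world axes, zero at the start; "torque": the same for the moment, N m; "gripper_width": finger opening in mm; "gripper_force": force on a finger pad.
Only numpy, scipy, OpenCV 4.12 (cv2) and the standard library are available. Lean on these libraries where they do the work, as an engineer would, in place of code of your own. Each camera call takes 0.05 s, during which the arm holds its last target. There are 200 camera calls.

## Working session

There is one attempt and no reset: what is moved stays moved. The work goes in short steps, Python scripts to look and compute and a tool call to move; the robot and the scene stay as the last step left them, time stands still between calls to the robot, and variables do not carry over. Pictures are saved under pics/ and viewed, at most 10 in all, crops included, and the job is handed in when it is done.

Besides the shell and the picture viewer there is one more tool, called after "Request:" by a JSON object that holds its "name" and its "arguments". move_arm: Moves the arm, as the interface text tells. Shifts and turns lie within -1 to 1; 1 stands for 25 mm of shift or 4 degrees of turn. Its arguments: {"type":"object","properties":{"motion":{"type":"array","items":{"type":"array"}},"grip_force":{"type":"number"}},"required":["motion"]}

```bash
mkdir -p pics; python3 - <<'E'
from workcell import *
import cv2
for n in("side","top"):
    cv2.imwrite(f"pics/{n}0.png",grab_frame(n))
    print(n,camera_info(n))
s=state();print(s)
E
```

```text
side {'fx': 380.2403259965709, 'fy': 380.2403259965709, 'cx': 274.87247082831504, 'cy': 207.3589603472372, 'rvec': array([ 2.21234976, -0.47952562,  0.20521427]), 'tvec': array([-482.48132926,  269.08718366,  844.51556259])}
top {'fx': 446.98207420028854, 'fy': 446.98207420028854, 'cx': 270.58676509101036, 'cy': 205.69686104769366, 'rvec': array([ 2.11264138, -2.14810964,  0.23459725]), 'tvec': array([ 80.1135618 , 577.19727408, 917.54115571])}
{'time_s': 0.1, 'qpos': array([ 7.47137691e+01,  1.83488708e+01,  8.96983085e+01, -7.82659779e-04,
        7.20451155e+01, -1.14577144e+00]), 'qvel': array([ 0.09990176, -0.08462733, -0.25486998, -0.08445845, -0.03099616,
       -0.120069  ]), 'effort': array([-6.17203350e-04, -4.13331163e+01, -2.32508361e+01,  7.28325779e-02,
        4.20570828e-02, -4.21920060e-05]), 'ee_pos': array([140.35624365, 557.14420249, 213.20291899]), 'ee_rot': array([-1.79907709e+02, -1.10153361e-03,  1.65859781e+02]), 'force': array([ 0.16980604, -0.0716194 , -0.8331348 ]), 'torque': array([-0.02458184,  0.02369634, -0.04195613]), 'gripper_force': 0.0, 'gripper_width': 91.36394548884145}
```

View pics/side0.png

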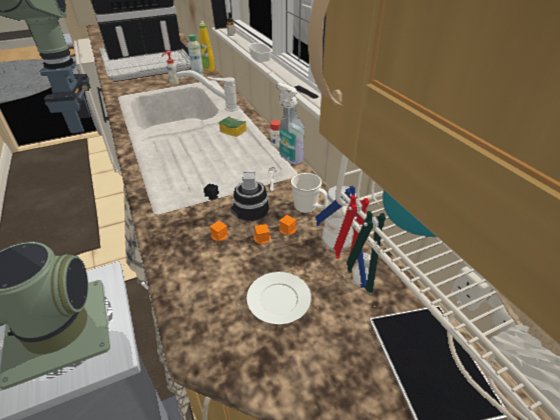

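View pics/top0.png

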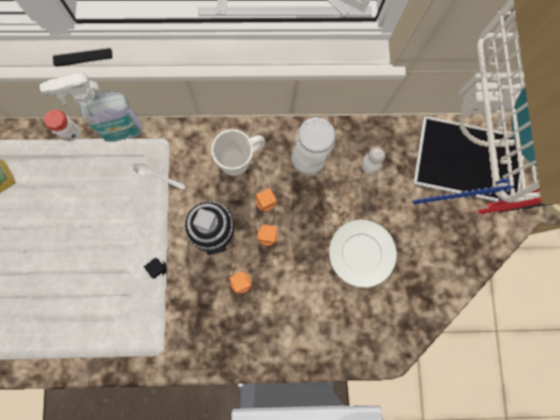

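The side view shows the grinder with the steel nut at (249,180) and the saucer at (279,297). In the top view the nut is at (205,221) and the saucer at (362,254). Orange and black decoys lie nearby. I'll enlarge both views to measure.

```bash
python3 - <<'E'
import cv2,numpy as np
t=cv2.imread("pics/top0.png");s=cv2.imread("pics/side0.png")
a=cv2.resize(t[195:260,175:240],(520,520),interpolation=cv2.INTER_CUBIC)   #x8
b=cv2.resize(s[165:225,225:260+0],(280,480),interpolation=cv2.INTER_CUBIC)  #x8
b=np.vstack([b,np.zeros((40,280,3),np.uint8)])
cv2.imwrite("pics/crop0.png",np.hstack([a,b]))
E
```

```text
(no output)
```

View pics/crop0.png

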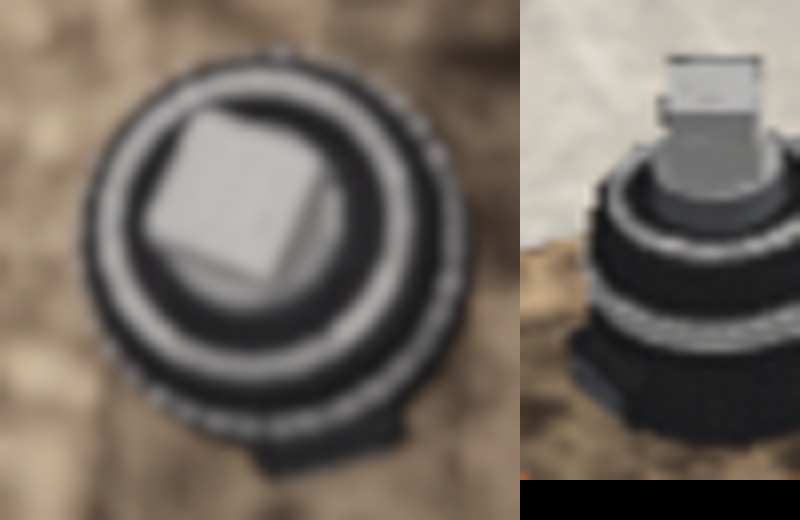

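The top crop shows the nut's top face with corners (207,108), (325,155), (270,282) and (148,222). In the side crop the top face is centred near (714,85).

```bash
cat > h.py <<'E'
from workcell import *
import cv2,numpy as np
def cam(ci):
    R=cv2.Rodrigues(ci["rvec"])[0];t=np.array(ci["tvec"]);return R,t
def ray(ci,uv):
    R,t=cam(ci);d=R.T@np.array([(uv[0]-ci["cx"])/ci["fx"],(uv[1]-ci["cy"])/ci["fy"],1]);return -R.T@t,d/np.linalg.norm(d)
def onz(ci,uv,z):
    o,d=ray(ci,uv);return o+d*(z-o[2])/d[2]
def tri(a,b):
    (o,d),(p,e)=a,b
    k=np.linalg.lstsq(np.c_[d,-e],p-o,rcond=None)[0];x,y=o+k[0]*d,p+k[1]*e
    return (x+y)/2,np.linalg.norm(x-y)
E
python3 - <<'E'
from h import *
T,S=camera_info("top"),camera_info("side")
c=np.array([[207,108],[325,155],[270,282],[148,222]])/8+[175,195]-.44
print(tri(ray(T,c.mean(0)),ray(S,(248.8,175.2))))
P=np.array([onz(T,q,126)[:2] for q in c]);print(P,P.mean(0))
for i in range(4):
    d=P[(i+1)%4]-P[i];print(np.linalg.norm(d),np.degrees(np.arctan2(d[1],d[0])))
g=np.array([275,245])/8+[175,195]-.44
print("grinder", onz(T,g,70))
print("saucer",onz(T,(363,253.5),16),onz(T,(362,254),5),tri(ray(T,(362.5,253.5)),ray(S,(279,298))))
for n,uv,z in(("jar",(316,134),166),("mug",(233,148),95),("mill",(377,155),90),("or1",(267,199),20),("or2",(268,235),20),("or3",(241,282),20),("blk",(155,268),20)):print(n,onz(T,uv,z).round())
print(camera_info("wrist"))
cv2.imwrite("pics/w0.png",grab_frame("wrist"))
E
```

```text
(array([540.82713752, 205.45215031, 125.16826875]), np.float64(0.6937201426841735))
[[561.74824843 213.25145247]
 [549.34148474 183.6844106 ]
 [517.48846213 197.1539763 ]
 [533.03867157 227.56906186]] [540.40421672 205.41472531]
32.064587167225625 -112.76363455196567
34.58387268102634 157.07814230395704
34.159719597040436 62.92086846533342
32.081672997489726 -26.50566177494377
grinder [535.38257378 202.3002142   70.        ]
saucer [ 474.58960118 -134.68190484   16.        ] [ 474.431746   -134.90709321    5.        ] (array([ 476.80509678, -135.76865208,    8.25530437]), np.float64(3.1654345895302436))
jar [701. -20. 166.]
mug [697. 150.  95.]
mill [ 680. -160.   90.]
or1 [601.  77.  20.]
or2 [519.  77.  20.]
or3 [417. 137.  20.]
blk [450. 325.  20.]
{'fx': 335.3734021113187, 'fy': 335.3734021113187, 'cx': 277.331729041207, 'cy': 208.51701620349735, 'rvec': array([-2.30832878, -1.79962816, -0.23357011]), 'tvec': array([-573.51338557,  -29.56080634,  390.06308056])}
```

Request:
{"name": "move_arm", "arguments": {"motion": [[91,[0.8,-0.7,0],[0,0,0.99]],[91,[0.8,-0.7,0],[0,0,0.99]],[91,[0.8,-0.7,0],[0,0,0.99]],[91,[0.8,-0.7,0],[0,0,0.99]],[91,[0.8,-0.7,0],[0,0,0.99]],[91,[0.8,-0.7,0],[0,0,0.99]],[91,[0.8,-0.7,0],[0,0,0.99]],[91,[0.8,-0.7,0],[0,0,0.99]],[91,[0.8,-0.7,0],[0,0,0.99]],[91,[0.8,-0.7,0],[0,0,0.99]],[91,[0.8,-0.7,0],[0,0,0.99]],[91,[0.8,-0.7,0],[0,0,0.99]],[91,[0.8,-0.7,0],[0,0,0.99]],[91,[0.8,-0.7,0],[0,0,0.99]],[91,[0.8,-0.7,0],[0,0,0.99]],[91,[0.8,-0.7,0],[0,0,0.99]],[91,[0.8,-0.7,0],[0,0,0.99]],[91,[0.8,-0.7,0],[0,0,0.99]],[91,[0.8,-0.7,0],[0,0,0.99]],[91,[0.8,-0.7,0],[0,0,0.99]]]}}

```text
time_s: 1.82
ee_pos: [541.2, 206.5, 213.7]
ee_rot: [180.0, -0.0, -114.8]
force: [0.6, 0.6, -0.2]
gripper_width: 90.8
gripper_force: 0.0
```

Request:
{"name": "move_arm", "arguments": {"motion": [[91,[0,0,0],[0,0,0]],[91,[0,0,0],[0,0,0]],[91,[0,0,0],[0,0,0]],[91,[0,0,0],[0,0,0]]]}}

```text
time_s: 2.15
ee_pos: [539.6, 208.2, 213.9]
ee_rot: [180.0, -0.0, -114.9]
force: [-0.6, 0.4, 0.4]
gripper_width: 90.9
gripper_force: 0.0
```

```bash
python3 - <<'E'
from h import *
s=state();print(s["qpos"].round(2),s["force"].round(2))
ci=camera_info("wrist");im=grab_frame("wrist");cv2.imwrite("pics/w1.png",im)
np.save("w1.npy",ci,allow_pickle=True)
for p in ([540.5,205.4,126],[540.5,205.4,90]):
    print(cv2.projectPoints(np.array([p],float),ci["rvec"],ci["tvec"],np.array([[ci["fx"],0,ci["cx"]],[0,ci["fy"],ci["cy"]],[0,0,1]]),None)[0])
E
```

```text
[ 1.9950e+01  1.8640e+01  8.9160e+01  3.0000e-02  7.2240e+01 -1.3514e+02] [-0.56  0.35  0.39]
[[[275.55406777 211.00549443]]]
[[[275.69819492 200.46002854]]]
```

View pics/w1.png

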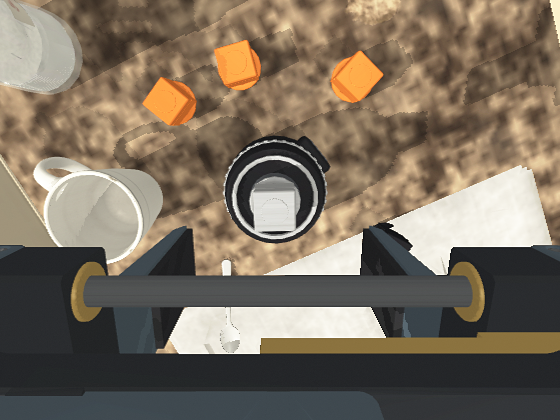

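The wrist view shows the nut between the open fingers with its top face near (274,211), almost square to the jaws. I'll enlarge it.

```bash
python3 - <<'E'
import cv2
im=cv2.imread("pics/w1.png")
cv2.imwrite("pics/w1c.png",cv2.resize(im[165:240,235:315],(640,600),interpolation=cv2.INTER_CUBIC))
from h import *
for i in range(2): s=state();print(s["time_s"],s["ee_pos"],s["ee_rot"])
E
```

```text
2.2 [539.58780719 208.33054589 213.97405496] [ 1.79965371e+02 -6.36524301e-03 -1.14890724e+02]
2.2 [539.58780719 208.33054589 213.97405496] [ 1.79965371e+02 -6.36524301e-03 -1.14890724e+02]
```

View pics/w1c.png

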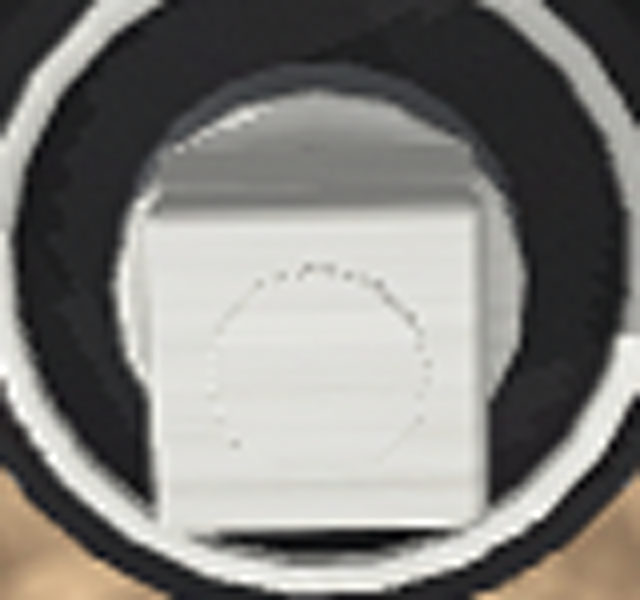

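The crop shows top-face corners at (147,212), (475,208), (485,522) and (165,528).

```bash
python3 - <<'E'
from h import *
W=np.load("w1.npy",allow_pickle=True).item();T,S=camera_info("top"),camera_info("side")
c=np.array([[147,212],[475,208],[485,522],[165,528]])/8+[235,165]-.44
ct=np.array([[207,108],[325,155],[270,282],[148,222]])/8+[175,195]-.44
print(tri(ray(W,c.mean(0)),ray(T,ct.mean(0))),tri(ray(W,c.mean(0)),ray(S,(248.8,175.2))))
for z in(122,126,129):
    P=np.array([onz(W,q,z)[:2] for q in c]);print(z,P.mean(0))
    for i in range(4):
        d=P[(i+1)%4]-P[i];print(np.linalg.norm(d).round(1),np.degrees(np.arctan2(d[1],d[0])).round(1))
E
```

```text
(array([542.02101784, 206.56769825, 117.51144851]), np.float64(0.5074512011746568)) (array([541.11259798, 204.72899103, 125.65168624]), np.float64(0.3193418920743712))
122 [541.81338659 205.81431145]
32.8 155.8
33.0 67.6
33.0 -23.8
33.3 -112.8
126 [541.32414837 204.8346008 ]
32.3 155.8
32.5 67.6
32.5 -23.8
32.8 -112.8
129 [540.95721971 204.09981782]
31.9 155.8
32.2 67.6
32.1 -23.8
32.4 -112.8
```

Request:
{"name": "move_arm", "arguments": {"motion": [[91,[0.035,-0.06,-0.7],[0,0,0.2]],[91,[0.035,-0.06,-0.7],[0,0,0.2]],[91,[0,0,-0.7],[0,0,0]],[91,[0,0,-0.7],[0,0,0]],[91,[0,0,0],[0,0,0]],[91,[0,0,0],[0,0,0]],[91,[0,0,0],[0,0,0]],[91,[0,0,0],[0,0,0]]]}}

```text
time_s: 2.87
ee_pos: [542.9, 205.2, 145.5]
ee_rot: [-179.9, 0.1, -113.3]
force: [-0.0, 0.6, 0.4]
gripper_width: 91.2
gripper_force: 0.0
```

Request:
{"name": "move_arm", "arguments": {"motion": [[91,[-0.06,0,-0.6],[0,0,0]],[80,[0,0,-0.6],[0,0,0]],[60,[0,0,-0.6],[0,0,0]],[50,[0,0,-0.06],[0,0,0]],[42,[0,0,0],[0,0,0]],[42,[0,0,0],[0,0,0]],[42,[0,0,0],[0,0,0]],[42,[0,0,0],[0,0,0]],[42,[0,0,0],[0,0,0]],[42,[0,0,0],[0,0,0]]], "grip_force": 12}}

```text
time_s: 3.7
ee_pos: [541.0, 204.7, 98.0]
ee_rot: [-180.0, 0.0, -113.3]
force: [-0.5, -0.2, 0.0]
gripper_width: 42.4
gripper_force: 0.0
```

```bash
python3 - <<'E'
from h import *
w=grab_frame("wrist");s=grab_frame("side")
a=cv2.resize(w[120:270,180:380],(800,600),interpolation=cv2.INTER_CUBIC)[:,100:700]
b=cv2.resize(s[155:215,235:260],(200,480),interpolation=cv2.INTER_CUBIC)
c=np.zeros((600,800,3),np.uint8);c[:,:600]=a;c[:480,600:]=b
cv2.imwrite("pics/g1.png",c);s=state();print(s["ee_pos"],s["ee_rot"],s["force"],s["gripper_width"])
E
```

```text
[540.8283613  204.62069624  97.72904866] [-1.79987182e+02  1.67479255e-02 -1.13340638e+02] [ 0.00815602 -0.3817897  -0.24512703] 42.12334680323042
```

View pics/g1.png

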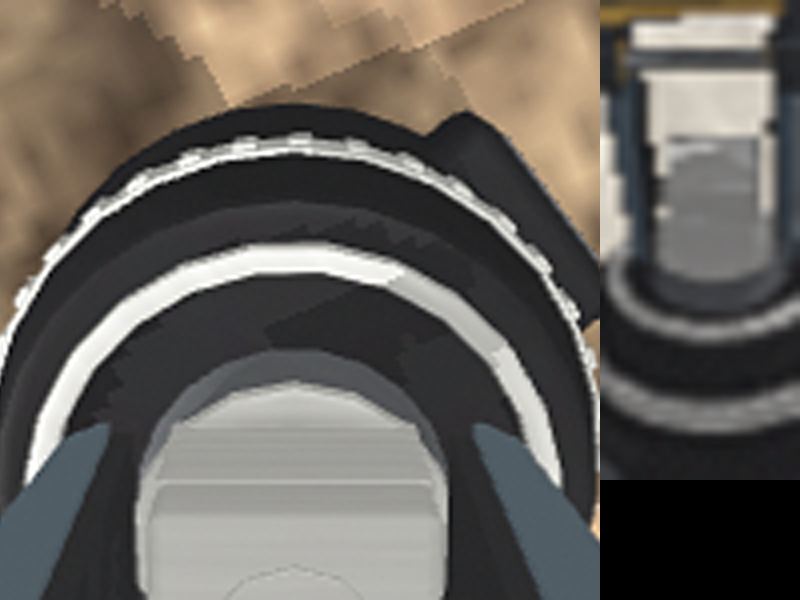

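The fingers straddle the nut nearly centred and square to it, with no contact yet. I'll close at a moderate force.

Request:
{"name": "move_arm", "arguments": {"motion": [[36,[0,0,0],[0,0,0]],[32,[0,0,0],[0,0,0]],[30,[0,0,0],[0,0,0]],[30,[0,0,0],[0,0,0]],[30,[0,0,0],[0,0,0]]], "grip_force": 15}}

```text
time_s: 4.22
ee_pos: [540.7, 204.6, 97.5]
ee_rot: [180.0, -0.0, -113.3]
force: [-0.6, -0.1, 1.7]
gripper_width: 33.9
gripper_force: 15.0
```

Request:
{"name": "move_arm", "arguments": {"motion": [[30,[0,0,0.005],[0,0,-1]],[30,[0,0,0.005],[0,0,-1]],[30,[0,0,0.005],[0,0,-1]],[30,[0,0,0.005],[0,0,-1]],[30,[0,0,0.005],[0,0,-1]],[30,[0,0,0.005],[0,0,-1]],[30,[0,0,0.005],[0,0,-1]],[30,[0,0,0.005],[0,0,-1]],[30,[0,0,0],[0,0,0]],[30,[0,0,0],[0,0,0]]]}}

```text
time_s: 5.05
ee_pos: [541.1, 204.6, 98.7]
ee_rot: [-180.0, 0.0, -145.2]
force: [0.2, -0.5, 2.0]
gripper_width: 34.0
gripper_force: 15.0
```

```bash
python3 - <<'E'
from h import *
s=state();print(s["force"],s["torque"],s["ee_pos"],s["qpos"][5])
E
```

```text
[ 0.20369291 -0.53478786  1.98977276] [-0.03627305  0.00262152 -0.00661681] [541.0573984  204.58608274  98.73701553] -105.17724887069215
```

Request:
{"name": "move_arm", "arguments": {"motion": [[30,[0,0,0.006],[0,0,-1]],[30,[0,0,0.006],[0,0,-1]],[30,[0,0,0.006],[0,0,-1]],[30,[0,0,0.006],[0,0,-1]],[30,[0,0,0.006],[0,0,-1]],[30,[0,0,0.006],[0,0,-1]],[30,[0,0,0.006],[0,0,-1]],[30,[0,0,0.006],[0,0,-1]],[30,[0,0,0],[0,0,0]]]}}

```text
time_s: 5.8
ee_pos: [541.0, 204.7, 100.0]
ee_rot: [180.0, 0.0, -177.3]
force: [-0.6, 0.2, 2.0]
gripper_width: 33.9
gripper_force: 15.0
```

Request:
{"name": "move_arm", "arguments": {"motion": [[30,[0,0,0.006],[0,0,-1]],[30,[0,0,0.006],[0,0,-1]],[30,[0,0,0.006],[0,0,-1]],[30,[0,0,0.006],[0,0,-1]],[30,[0,0,0.006],[0,0,-1]],[30,[0,0,0.006],[0,0,-1]],[30,[0,0,0.006],[0,0,-1]],[30,[0,0,0],[0,0,0]],[30,[0,0,0],[0,0,0]]]}}

```text
time_s: 6.55
ee_pos: [540.7, 204.7, 100.8]
ee_rot: [180.0, -0.0, 154.9]
force: [-0.6, 1.0, 1.5]
gripper_width: 33.9
gripper_force: 15.0
```

Request:
{"name": "move_arm", "arguments": {"motion": [[30,[0,0,0.006],[0,0,-1]],[30,[0,0,0.006],[0,0,-1]],[30,[0,0,0.006],[0,0,-1]],[30,[0,0,0.006],[0,0,-1]],[30,[0,0,0.006],[0,0,-1]],[30,[0,0,0.006],[0,0,-1]],[30,[0,0,0.006],[0,0,-1]],[30,[0,0,0],[0,0,0]]]}}

```text
time_s: 7.22
ee_pos: [540.3, 205.0, 101.8]
ee_rot: [-180.0, -0.1, 126.7]
force: [-1.9, 1.5, 2.3]
gripper_width: 33.7
gripper_force: 15.0
```

Request:
{"name": "move_arm", "arguments": {"motion": [[30,[0,0,0.006],[0,0,-1]],[30,[0,0,0.006],[0,0,-1]],[30,[0,0,0.006],[0,0,-1]],[30,[0,0,0.006],[0,0,-1]],[30,[0,0,0.006],[0,0,-1]],[30,[0,0,0.006],[0,0,-1]],[30,[0,0,0.006],[0,0,-1]],[30,[0,0,0],[0,0,0]],[30,[0,0,0],[0,0,0]]]}}

```text
time_s: 7.97
ee_pos: [540.6, 205.4, 102.9]
ee_rot: [180.0, -0.1, 98.9]
force: [-1.2, 3.7, 2.3]
gripper_width: 34.0
gripper_force: 15.0
```

```bash
python3 - <<'E'
from h import *
s=state();print(s["force"],s["torque"],s["ee_pos"],s["qpos"][5])
cv2.imwrite("pics/s2.png",grab_frame("side"))
E
```

```text
[-1.16735247  3.73969397  2.28769901] [6.75200995e-01 3.74781803e-01 6.43392985e-04] [540.58130976 205.39297108 102.89489048] 10.693194257567484
```

Request:
{"name": "move_arm", "arguments": {"motion": [[30,[-0.01,0.03,0],[0,0,0]],[30,[0,0,0.02],[0,0,0]],[30,[0,0,0],[0,0,0]],[30,[0,0,0],[0,0,0]]]}}

```text
time_s: 8.35
ee_pos: [540.6, 205.4, 103.2]
ee_rot: [180.0, -0.0, 98.7]
force: [-1.5, 3.8, 1.1]
gripper_width: 33.5
gripper_force: 15.0
```

Request:
{"name": "move_arm", "arguments": {"motion": [[30,[-0.02,0.05,0.02],[0,0,0]],[30,[0,0,0.02],[0,0,0]],[30,[0,0,0],[0,0,0]],[30,[0,0,0],[0,0,0]]]}}

```text
time_s: 8.68
ee_pos: [540.1, 205.9, 104.1]
ee_rot: [-180.0, 0.1, 98.7]
force: [1.0, -0.7, -1.0]
gripper_width: 34.1
gripper_force: 15.0
```

```bash
python3 - <<'E'
from h import *
s=state();print(s["force"],s["torque"],s["ee_pos"],s["qpos"][5])
im=grab_frame("side");a=cv2.imread("pics/side0.png");m=cv2.imread("pics/s2.png")
f=lambda q:cv2.resize(q[155:215,225:275],(266*1,320),interpolation=cv2.INTER_CUBIC)
f=lambda q:cv2.resize(q[155:225,230:270],(266,466),interpolation=cv2.INTER_CUBIC)
cv2.imwrite("pics/cmp.png",np.hstack([f(a),f(m),f(im)]))
E
```

```text
[ 0.99471763 -0.65898579 -0.96846465] [-0.28503462 -0.08201043 -0.07442187] [540.09879418 205.91490278 104.14258565] 11.133074093677061
```

View pics/cmp.png

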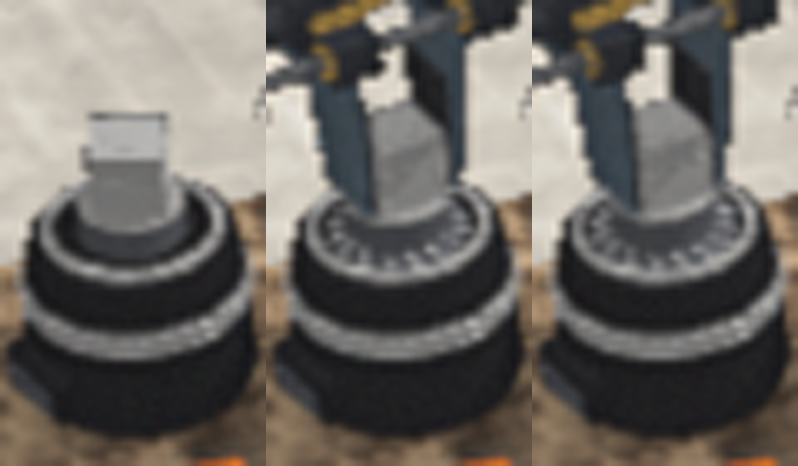

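The nut has climbed and the burr has come up under it. The lateral force is gone, so I'll try a further light pull.

Request:
{"name": "move_arm", "arguments": {"motion": [[30,[0,0,0.03],[0,0,0]],[30,[0,0,0],[0,0,0]],[30,[0,0,0],[0,0,0]]]}}

```text
time_s: 8.98
ee_pos: [539.9, 206.1, 104.4]
ee_rot: [-180.0, 0.1, 98.7]
force: [2.3, -1.1, -6.0]
gripper_width: 34.0
gripper_force: 15.0
```

The thread still holds at 6 N. I'll relax the pull and turn further.

Request:
{"name": "move_arm", "arguments": {"motion": [[30,[0.02,-0.02,-0.04],[0,0,0]],[30,[0,0,0.006],[0,0,-1]],[30,[0,0,0.006],[0,0,-1]],[30,[0,0,0.006],[0,0,-1]],[30,[0,0,0.006],[0,0,-1]],[30,[0,0,0.006],[0,0,-1]],[30,[0,0,0.006],[0,0,-1]],[30,[0,0,0.006],[0,0,-1]],[30,[0,0,0.006],[0,0,-1]],[30,[0,0,0],[0,0,0]],[30,[0,0,0],[0,0,0]]]}}

```text
time_s: 9.9
ee_pos: [540.3, 206.4, 105.6]
ee_rot: [-180.0, -0.0, 66.8]
force: [-0.3, 0.4, -0.4]
gripper_width: 34.1
gripper_force: 15.0
```

Request:
{"name": "move_arm", "arguments": {"motion": [[30,[0,0,0.03],[0,0,0]],[30,[0,0,0],[0,0,0]],[30,[0,0,0],[0,0,0]]]}}

```text
time_s: 10.15
ee_pos: [540.5, 206.2, 106.1]
ee_rot: [180.0, -0.0, 66.7]
force: [1.0, -0.3, -0.1]
gripper_width: 33.7
gripper_force: 15.0
```

Request:
{"name": "move_arm", "arguments": {"motion": [[30,[0,0,0.03],[0,0,0]],[30,[0,0,0],[0,0,0]],[30,[0,0,0],[0,0,0]]]}}

```text
time_s: 10.4
ee_pos: [540.5, 206.1, 106.8]
ee_rot: [180.0, -0.0, 66.7]
force: [-0.1, 0.2, -1.5]
gripper_width: 34.4
gripper_force: 15.0
```

Request:
{"name": "move_arm", "arguments": {"motion": [[30,[0,0,0.03],[0,0,0]],[30,[0,0,0],[0,0,0]],[30,[0,0,0],[0,0,0]]]}}

```text
time_s: 10.65
ee_pos: [540.5, 206.1, 107.6]
ee_rot: [180.0, -0.0, 66.7]
force: [-0.3, -0.5, -1.0]
gripper_width: 33.8
gripper_force: 15.0
```

Request:
{"name": "move_arm", "arguments": {"motion": [[30,[0,0,0.03],[0,0,0]],[30,[0,0,0.03],[0,0,0]],[30,[0,0,0.03],[0,0,0]],[30,[0,0,0],[0,0,0]],[30,[0,0,0],[0,0,0]]]}}

```text
time_s: 11.07
ee_pos: [540.5, 206.1, 109.9]
ee_rot: [180.0, -0.0, 66.7]
force: [0.1, 0.3, -0.6]
gripper_width: 34.1
gripper_force: 15.0
```

It's free: only its own weight shows. I'll lift slowly, with a firmer grip.

Request:
{"name": "move_arm", "arguments": {"motion": [[30,[0,0,0.0],[0,0,0]],[30,[0,0,0.06],[0,0,0]],[30,[0,0,0.06],[0,0,0]],[30,[0,0,0.06],[0,0,0]],[30,[0,0,0.06],[0,0,0]],[30,[0,0,0],[0,0,0]]], "grip_force": 25}}

```text
time_s: 11.57
ee_pos: [540.7, 206.2, 116.2]
ee_rot: [180.0, -0.0, 66.7]
force: [0.6, 0.4, -1.1]
gripper_width: 33.8
gripper_force: 25.0
```

Request:
{"name": "move_arm", "arguments": {"motion": [[30,[0,0,0.08],[0,0,0]],[30,[0,0,0.08],[0,0,0]],[30,[0,0,0.08],[0,0,0]],[30,[0,0,0.08],[0,0,0]],[30,[0,0,0.08],[0,0,0]],[30,[0,0,0.08],[0,0,0]],[30,[0,0,0],[0,0,0]]]}}

```text
time_s: 12.15
ee_pos: [540.8, 206.2, 128.3]
ee_rot: [180.0, -0.0, 66.7]
force: [-0.4, 0.1, -0.5]
gripper_width: 33.9
gripper_force: 25.0
```

Request:
{"name": "move_arm", "arguments": {"motion": [[30,[0,0,0.2],[0,0,0]],[30,[0,0,0.5],[0,0,0]],[30,[0,0,0.6],[0,0,0]],[30,[0,0,0.6],[0,0,0]],[30,[0,0,0.5],[0,0,0]],[30,[0,0,0.2],[0,0,0]],[30,[0,0,0],[0,0,0]]]}}

```text
time_s: 12.73
ee_pos: [541.2, 206.4, 194.3]
ee_rot: [179.9, -0.1, 66.7]
force: [-0.2, -0.1, -1.3]
gripper_width: 34.2
gripper_force: 25.0
```

```bash
python3 - <<'E'
from h import *
s=state();print(s["force"],s["ee_pos"],s["gripper_width"])
im=grab_frame("side");t=cv2.imread("pics/top0.png")
a=cv2.resize(im[110:220,210:290],(400,550),interpolation=cv2.INTER_CUBIC)
b=cv2.resize(t[209:299,322:402],(400,450),interpolation=cv2.INTER_CUBIC)
c=np.zeros((550,800,3),np.uint8);c[:,:400]=a;c[:450,400:]=b
cv2.imwrite("pics/lift.png",c)
E
```

```text
[-0.17563128 -0.06669605 -1.315594  ] [541.19918091 206.35423066 194.301622  ] 34.17660085964644
```

View pics/lift.png

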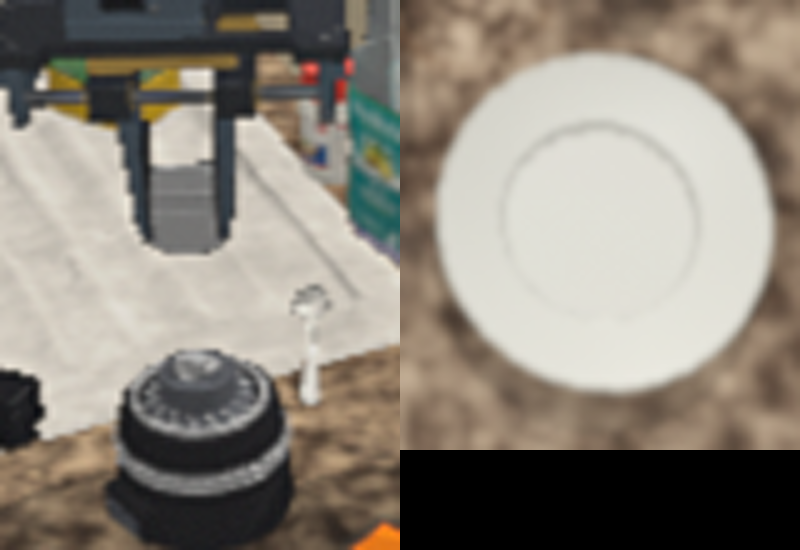

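The nut is held level and the bare spindle is visible. The saucer's flat middle is centred near (362,253) in the top view. Next I'll carry the nut over it.

Request:
{"name": "move_arm", "arguments": {"motion": [[30,[-0.05,-0.3,0],[0,0,0]],[30,[-0.1,-0.6,0],[0,0,0]],[30,[-0.15,-0.8,0],[0,0,0]],[30,[-0.15,-0.8,0],[0,0,0]],[30,[-0.15,-0.8,0],[0,0,0]],[30,[-0.15,-0.8,0],[0,0,0]],[30,[-0.15,-0.8,0],[0,0,0]],[30,[-0.15,-0.8,0],[0,0,0]],[30,[-0.15,-0.8,0],[0,0,0]],[30,[-0.15,-0.8,0],[0,0,0]],[30,[-0.15,-0.8,0],[0,0,0]],[30,[-0.15,-0.8,0],[0,0,0]],[30,[-0.15,-0.8,0],[0,0,0]],[30,[-0.15,-0.8,0],[0,0,0]],[30,[-0.15,-0.8,0],[0,0,0]],[30,[-0.15,-0.8,0],[0,0,0]],[30,[-0.15,-0.8,0],[0,0,0]],[30,[-0.15,-0.6,0],[0,0,0]],[30,[-0.05,-0.3,0],[0,0,0]],[30,[0,0,0],[0,0,0]]]}}

```text
time_s: 14.45
ee_pos: [474.2, -140.6, 192.2]
ee_rot: [-179.9, 0.0, 66.5]
force: [0.5, 0.7, -1.4]
gripper_width: 34.0
gripper_force: 25.0
```

Request:
{"name": "move_arm", "arguments": {"motion": [[30,[0,0,-0.2],[0,0,0]],[30,[0,0,-0.6],[0,0,0]],[30,[0,0,-0.8],[0,0,0]],[30,[0,0,-0.8],[0,0,0]],[30,[0,0,-0.8],[0,0,0]],[30,[0,0,-0.8],[0,0,0]],[30,[0,0,-0.6],[0,0,0]],[30,[0,0,-0.4],[0,0,0]],[30,[0,0,-0.2],[0,0,0]],[30,[0,0,0],[0,0,0]],[30,[0,0,0],[0,0,0]],[30,[0,0,0],[0,0,0]]]}}

```text
time_s: 15.45
ee_pos: [476.3, -139.0, 63.6]
ee_rot: [179.9, -0.0, 66.7]
force: [0.3, -0.3, -0.8]
gripper_width: 34.1
gripper_force: 25.0
```

Request:
{"name": "move_arm", "arguments": {"motion": [[30,[0,0.09,-0.3],[0,0,0]],[30,[0,0.09,-0.4],[0,0,0]],[30,[0,0,-0.4],[0,0,0]],[30,[0,0,-0.3],[0,0,0]],[30,[0,0,-0.2],[0,0,0]],[30,[0,0,0],[0,0,0]],[30,[0,0,0],[0,0,0]],[30,[0,0,0],[0,0,0]]]}}

```text
time_s: 16.12
ee_pos: [475.8, -134.6, 23.0]
ee_rot: [180.0, -0.0, 66.7]
force: [-0.7, 0.0, -0.1]
gripper_width: 33.6
gripper_force: 25.0
```

```bash
python3 - <<'E'
from h import *
s=state();print(s["force"],s["ee_pos"],s["ee_rot"])
im=grab_frame("side")
cv2.imwrite("pics/place.png",cv2.resize(im[225:335,220:340],(654,600),interpolation=cv2.INTER_CUBIC))
E
```

```text
[-0.70616628  0.01593478 -0.09925044] [ 475.83659286 -134.58142579   23.00252078] [ 1.79955440e+02 -4.55044892e-03  6.66527273e+01]
```

View pics/place.png

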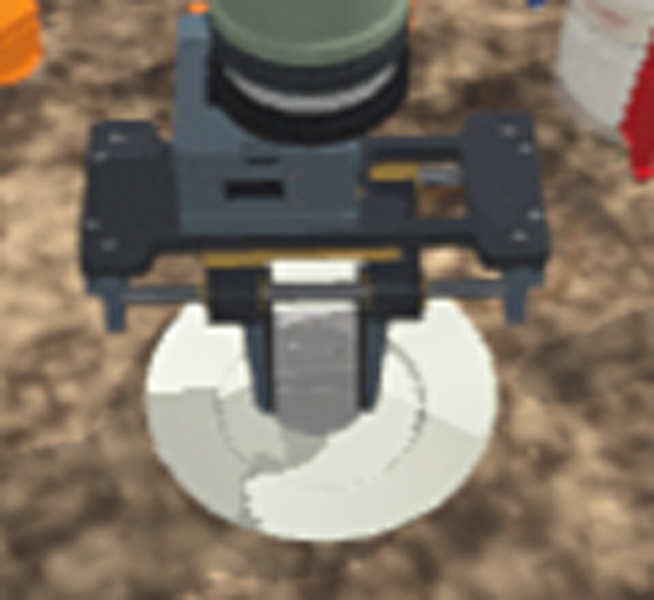

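The nut is over the middle of the saucer, centred near (315,430), a little above the surface. I'll lower it in small steps.

Request:
{"name": "move_arm", "arguments": {"motion": [[30,[0,0,-0.05],[0,0,0]],[30,[0,0,-0.05],[0,0,0]],[30,[0,0,-0.05],[0,0,0]],[30,[0,0,-0.05],[0,0,0]],[30,[0,0,0],[0,0,0]],[30,[0,0,0],[0,0,0]]]}}

```text
time_s: 16.67
ee_pos: [475.4, -134.4, 17.7]
ee_rot: [-180.0, 0.0, 66.7]
force: [-0.0, 0.5, -1.4]
gripper_width: 33.7
gripper_force: 25.0
```

Request:
{"name": "move_arm", "arguments": {"motion": [[30,[0,0,-0.04],[0,0,0]],[30,[0,0,0],[0,0,0]],[30,[0,0,0],[0,0,0]]]}}

```text
time_s: 16.92
ee_pos: [475.4, -134.4, 16.7]
ee_rot: [-180.0, 0.0, 66.7]
force: [0.4, -0.2, -1.4]
gripper_width: 33.9
gripper_force: 25.0
```

Request:
{"name": "move_arm", "arguments": {"motion": [[30,[0,0,-0.04],[0,0,0]],[30,[0,0,0],[0,0,0]],[30,[0,0,0],[0,0,0]]]}}

```text
time_s: 17.17
ee_pos: [475.4, -134.4, 15.7]
ee_rot: [-180.0, 0.0, 66.7]
force: [-0.2, 0.0, -1.6]
gripper_width: 33.8
gripper_force: 25.0
```

Request:
{"name": "move_arm", "arguments": {"motion": [[30,[0,0,-0.03],[0,0,0]],[30,[0,0,0],[0,0,0]],[30,[0,0,0],[0,0,0]]]}}

```text
time_s: 17.42
ee_pos: [475.4, -134.4, 15.0]
ee_rot: [180.0, 0.0, 66.7]
force: [-0.6, 1.0, -1.8]
gripper_width: 33.6
gripper_force: 25.0
```

Request:
{"name": "move_arm", "arguments": {"motion": [[30,[0,0,-0.03],[0,0,0]],[30,[0,0,0],[0,0,0]],[30,[0,0,0],[0,0,0]]]}}

```text
time_s: 17.67
ee_pos: [475.4, -134.4, 14.2]
ee_rot: [-180.0, 0.0, 66.7]
force: [-0.3, 0.5, 0.4]
gripper_width: 34.0
gripper_force: 25.0
```

Request:
{"name": "move_arm", "arguments": {"motion": [[30,[0,0,-0.03],[0,0,0]],[30,[0,0,0],[0,0,0]],[30,[0,0,0],[0,0,0]]]}}

```text
time_s: 17.92
ee_pos: [475.5, -134.4, 13.5]
ee_rot: [-180.0, -0.0, 66.7]
force: [1.0, 0.3, -1.7]
gripper_width: 33.9
gripper_force: 25.0
```

Request:
{"name": "move_arm", "arguments": {"motion": [[30,[0,0,-0.03],[0,0,0]],[30,[0,0,0],[0,0,0]],[30,[0,0,0],[0,0,0]]]}}

```text
time_s: 18.17
ee_pos: [475.5, -134.4, 12.7]
ee_rot: [-180.0, 0.0, 66.7]
force: [-0.7, 0.5, -0.4]
gripper_width: 34.0
gripper_force: 25.0
```

Request:
{"name": "move_arm", "arguments": {"motion": [[30,[0,0,-0.03],[0,0,0]],[30,[0,0,0],[0,0,0]],[30,[0,0,0],[0,0,0]]]}}

```text
time_s: 18.42
ee_pos: [475.4, -134.4, 12.0]
ee_rot: [-180.0, 0.0, 66.7]
force: [0.6, -0.1, -0.6]
gripper_width: 33.5
gripper_force: 25.0
```

Request:
{"name": "move_arm", "arguments": {"motion": [[30,[0,0,-0.025],[0,0,0]],[30,[0,0,0],[0,0,0]],[30,[0,0,0],[0,0,0]]]}}

```text
time_s: 18.67
ee_pos: [475.5, -134.4, 11.4]
ee_rot: [180.0, 0.0, 66.7]
force: [-0.1, 0.3, -2.5]
gripper_width: 34.0
gripper_force: 25.0
```

Request:
{"name": "move_arm", "arguments": {"motion": [[30,[0,0,-0.025],[0,0,0]],[30,[0,0,0],[0,0,0]],[30,[0,0,0],[0,0,0]]]}}

```text
time_s: 18.92
ee_pos: [475.6, -134.4, 11.1]
ee_rot: [180.0, -0.0, 66.7]
force: [-1.5, 0.5, 3.0]
gripper_width: 33.7
gripper_force: 25.0
```

Request:
{"name": "move_arm", "arguments": {"motion": [[30,[0,0,-0.01],[0,0,0]],[30,[0,0,0],[0,0,0]],[30,[0,0,0],[0,0,0]]]}}

```text
time_s: 19.17
ee_pos: [475.5, -134.4, 11.1]
ee_rot: [180.0, -0.0, 66.7]
force: [-1.1, -0.5, 6.5]
gripper_width: 33.9
gripper_force: 25.0
```

Contact is confirmed at 6.5 N. I'll ease off and release a little at a time.

Request:
{"name": "move_arm", "arguments": {"motion": [[30,[0,0,0.01],[0,0,0]],[34,[0,0,0],[0,0,0]],[36,[0,0,0],[0,0,0]],[38,[0,0,0],[0,0,0]],[42,[0,0,0],[0,0,0]],[46,[0,0,0],[0,0,0]],[50,[0,0,0],[0,0,0]],[50,[0,0,0],[0,0,0]],[50,[0,0,0],[0,0,0]]], "grip_force": 5}}

```text
time_s: 19.92
ee_pos: [475.5, -134.4, 10.7]
ee_rot: [180.0, -0.0, 66.7]
force: [-0.0, 0.1, -0.8]
gripper_width: 50.2
gripper_force: 0.0
```

Request:
{"name": "move_arm", "arguments": {"motion": [[50,[0,0,0.1],[0,0,0]],[50,[0,0,0.2],[0,0,0]],[50,[0,0,0.4],[0,0,0]],[50,[0,0,0.6],[0,0,0]],[50,[0,0,0.8],[0,0,0]],[50,[0,0,0.8],[0,0,0]],[50,[0,0,0.8],[0,0,0]],[50,[0,0,0.8],[0,0,0]],[50,[0,0,0.8],[0,0,0]],[50,[0,0,0.8],[0,0,0]],[50,[0,0,0],[0,0,0]],[50,[0,0,0],[0,0,0]]]}}

```text
time_s: 20.92
ee_pos: [476.1, -134.6, 164.8]
ee_rot: [179.8, -0.0, 66.7]
force: [0.2, -0.2, -0.3]
gripper_width: 50.0
gripper_force: 0.0
```

```bash
python3 - <<'E'
from h import *
s=state();print(s["force"],s["ee_pos"])
im=grab_frame("side");w=grab_frame("wrist")
a=cv2.resize(im[230:330,230:330],(400,400),interpolation=cv2.INTER_CUBIC)
b=cv2.resize(w,(400,300))
c=np.zeros((400,800,3),np.uint8);c[:,:400]=a;c[:300,400:]=b
cv2.imwrite("pics/fin.png",c)
E
```

```text
[ 0.23894076 -0.17106066 -0.25204412] [ 476.06066092 -134.59708274  164.79001319]
```

View pics/fin.png

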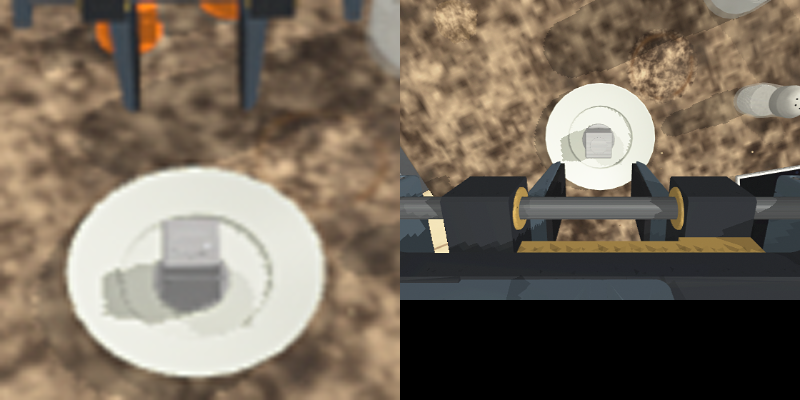

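The nut stands upright in the middle of the saucer, at about (190,265) in the left view, and the gripper is clear above it.

```bash
python3 -c "
from workcell import *
print(job_done())"
```

```text
the job is handed in; nothing more can be done
None
```

I unscrewed the steel nut clockwise about half a turn, lifted it free, and set it upright in the middle of the saucer; the arm is clear of it and the job is handed in at about 21 s of the 72 s allowed.

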